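Find the radius gauge that fits a tube end by feel and seat the tube in it

ROBOT

A 6-joint arm with a two-finger parallel gripper is mounted at the origin on a cart in front of the work surface, level with it; the furniture and walls round the work are solid. World frame = base frame: x ahead of the robot, y to its left, z up, the work surface at z = 0. Lengths are in m, angles in rad, forces in N, time in s.
With the tool pointing down it reaches from about 0.25 to 0.775 m from the base axis. Payload 4 kg.
Tool frame: the origin (TCP) lies on the centre line of the jaws, within the pads' length; the fingertips stand 8 mm ahead of it and the grasp point (between the pads) lies 11 mm behind it; z points along the fingers, y is the line along which they close (so a half turn about z gives the same grasp; the last joint's range is limited). The gripper opens to 94 mm and grips with 3 to 60 N. Pads are 16 mm wide; open, the fingers measure 119 mm over their backs; the gripper's body (75 mm by 177 mm) begins 78 mm behind the grasp point.
Start: joints at [-1.209, 0.087, 1.371, -0, 1.684, -0.103], TCP at [0.247, -0.492, 0.214] pointing down, gripper open.
Joint ranges: [-3.1, 3.1], [-0.76, 2.03], [0.27, 2.55], [-1.08, 4.22], [0.17, 2.65], [-2.57, 2.57]. Speed limits (rad/s): [2.79, 2.79, 3.14, 3.14, 3.14, 3.14].

INTERFACE

Orientations are given as a unit quaternion [x, y, z, w].
In Python, from station import robot gives the robot as it stands. The module is installed in compiled form; this text tells all that it offers. Calls block until the motion is done:
- robot.reach(position, orientation): joint-space move of the TCP to a pose.
- robot.move_linear(position, ori=None, feed=0.15): straight line of the TCP; ori=None keeps the orientation; feed is the mean speed in m/s.
- robot.set_joints(angles): joint-space move.
- robot.command_gripper(opening): finger opening in m; the grip force is fixed at half the most; returns when the fingers have stopped.
- robot.wait(seconds).
- robot.ik(position, orientation): joint angles nearest the present ones, or None.
- robot.read_state(): the state.
- robot.grab_frame(name): name is "scene" or "top" or "wrist"; returns a dict with "img" (384x512x3 uint8, red, green, blue), "camera_matrix" (3x3 intrinsics, pixels), "rvec" (rotation vector, rad) and "tvec" (3), from world to camera coordinates, as OpenCV has them; the wrist camera has in their place "hand_eye" (4x4, takes a point from camera to tool coordinates, whose origin is the TCP and whose axes are the flange's). Camera axes: x right, y down, z forward; pixel columns grow to the right and rows downward; lengths in m; the calibration is good to about 2 mm. A picture is of the moment at which its call begins: read the wrist's pose just before it. There is no depth.
A pose or a line that the arm cannot do raises robot.Unreachable and nothing moves.
- robot.hand_in(): hands the job in; it is judged then, once.
Trained networks look in a picture, given as the dict that the camera call returned (one of the last four; its "shot" number tells which), for a name from the list of things; names that differ only in an ending like _2 or _b are one class to them, and where a whole thing is asked for, a point or a joint stands for the part that bears it (a point fixed in the world has none). Each returns a list of dicts, best first, with "p" (0 to 1); they miss things now and then, are a little off and sometimes report something else, mostly with a low value. They report only what shows in the picture. A call takes as long as a camera call.
- robot.recognise(picture, name): "bbox" ([centre column, centre row, width, height] in pixels, round what is visible of it).
- robot.pinpoint(picture, name): "location" ([column, row] in pixels: a listed point, or the origin of a listed thing).
The state is a dict: "t": time; "q": joint angles; "qvel": joint speeds; "tau": joint torques, N m; "eef_pos": TCP position; "tool_rot": TCP orientation; "contact_force": force on the tool from outside, world axes, zero at the start; "torque": the same for the moment, N m; "gripper_width": finger opening in m; "grip_force": force on a finger pad.
Only numpy, scipy, OpenCV 4.12 (cv2) and the standard library are available. Lean on these libraries where they do the work, as an engineer would, in place of code of your own. Each camera call takes 0.05 s, during which the arm holds its last target. There are 200 camera calls.

TASK

Take the aluminium tube from its V-shaped rest and find, by touching it gently to the round-notched radius gauges, the one that fits: in that one it is neither perched on the rims nor loose enough to rock from side to side. Press it home there with a light but definite push for about a second, then let go and leave it lying seated along that gauge, midway over its two leaves, with the other things left standing where they are.

Things in the scene. Friction and masses are not known exactly. Their poses are not given: they have to be found in the camera images.
- tube: plain aluminium tube, 44 mm outside diameter, 110 mm long, 0.3 kg (varies somewhat), lying level on the V-rest at the start, its axis 56 mm above the worktop. Origin: middle of its axis; x along the axis. Rigid; it can be gripped across its diameter at mid length, between the leaves
- gauge_a: one of three rigid fixed radius gauges, alike outside: dark base plate 104 (x) x 84 (y) x 10 mm, on it two equal upright steel leaves, 8 mm thick, 74 mm wide in y, at x = -36 and +36 mm (64 mm free between), tops 49 mm above the worktop, each with a round notch open upward, centred on y = 0, arc centre 56 mm up. Origin: centre of the underside; x the way the tube shall lie, z up
- gauge_b: another gauge, outside and frame as gauge_a. The notch radii of the three are about 18, 22 and 26 mm; which gauge has which is not told, and which stands where changes. The fitting one holds the tube's axis 56 mm above the worktop without rocking; in too large a notch the tube sinks about 4 mm lower and can be rocked a millimetre or more from side to side, which the fitting one does not allow
- gauge_c: another gauge, outside and frame as gauge_a, notch radius not told. In too small a notch the tube does not go down: it rides on the two rims, about 7 mm higher than in a fitting one
- v_rest: fixed rest like the gauges in size and frame, but its two leaves (at x = -36 and +36 mm, 8 mm thick, tops 49 mm above the worktop) have a 90-degree V notch; the tube lies in it at the start. Origin: centre of the underside; x along the tube
- reagent: small stoppered glass reagent bottle, 46 mm wide, 89 mm tall; bystander. Origin: centre of the underside
- label_tape: flat roll of label tape, 72 mm across, 18 mm high; bystander. Origin: centre of the underside
- stopper: black rubber stopper, 35 mm wide, 30 mm tall; bystander. Origin: centre of the underside
- petri: glass Petri dish with lid, 95 mm across, 16 mm high; bystander. Origin: centre of the underside
- small_beaker: 100 ml glass beaker standing upside down, 61 mm wide, 69 mm tall; bystander. Origin: centre of the underside
- pe_bottle: white polythene bottle with screw cap, 52 mm wide, 100 mm tall; bystander. Origin: centre of the underside

How it is judged:
By the outcome, as a careful person would: the job done as asked, in the order asked, and still so for the second after the job is handed in, with the robot touching nothing.
It also fails if it takes over 61 s, if anything falls off the work surface, if the arm or the gripper's body presses on something with over 40 N, if the wrist force passes 120 N, or if a joint passes its speed limit or range.

## Working session

There is one attempt and no reset: what is moved stays moved. The work goes in short steps, each a Python script; the robot and the scene stay as the last script left them, time stands still between calls to the robot, and variables do not carry over. Pictures are saved under pics/ and viewed, at most 10 in all, crops included, and the job is handed in when it is done.

```bash
mkdir -p pics; cat > h.py <<'E'
import numpy as np, cv2
from station import robot
def world(pic,px,z):
    K=np.array(pic["camera_matrix"]);R=cv2.Rodrigues(np.array(pic["rvec"],float))[0];t=np.array(pic["tvec"],float).reshape(3)
    d=R.T@np.linalg.inv(K)@np.array([px[0],px[1],1.]);c=-R.T@t
    return c+d*(z-c[2])/d[2]
def proj(pic,P):
    return cv2.projectPoints(np.array(P,float).reshape(-1,1,3),np.array(pic["rvec"],float),np.array(pic["tvec"],float),np.array(pic["camera_matrix"]),None)[0].reshape(-1,2)
def save(pic,n): cv2.imwrite("pics/"+n,cv2.cvtColor(pic["img"],cv2.COLOR_RGB2BGR))
E
python3 - <<'E'
from h import *
np.set_printoptions(precision=4,suppress=True)
s=robot.read_state();print(s["t"],s["tool_rot"],s["contact_force"])
for c in("top","scene"):
    p=robot.grab_frame(c);save(p,c+"0.png")
    for n,z in(("tube",.056),("gauge_a",0),("v_rest",0),("reagent",0),("pe_bottle",0),("small_beaker",0),("stopper",0)):
        for d in robot.pinpoint(p,n)[:4]:
            print(c,n,round(d["p"],2),np.array(d["location"]),world(p,d["location"],z))
E
```

```text
0.0 [ 0.9731  0.2303 -0.0001 -0.0011] [-0.4789  0.1301 -0.0071]
top tube 0.69 [292.8 220. ] [ 0.4318 -0.1114  0.056 ]
top gauge_a 0.81 [314.7 168.2] [ 0.5982 -0.1931  0.    ]
top gauge_a 0.68 [249.5 164. ] [0.6166 0.021  0.    ]
top gauge_a 0.56 [198.2 174.5] [0.5855 0.1903 0.    ]
top v_rest 0.56 [290.8 217.7] [ 0.4376 -0.1104  0.    ]
top reagent 0.7 [167.6 191.2] [0.5326 0.2916 0.    ]
top pe_bottle 0.51 [338.8 230.5] [ 0.3927 -0.2658  0.    ]
top small_beaker 0.85 [151.8 160. ] [0.6366 0.3425 0.    ]
top stopper 0.68 [204.1 123.9] [0.7529 0.1684 0.    ]
top stopper 0.58 [178.5 243.6] [0.3609 0.2578 0.    ]
scene tube 0.95 [329.4 199.6] [ 0.4425 -0.1172  0.056 ]
scene gauge_a 0.69 [297.4 178.5] [ 0.6039 -0.1835 -0.    ]
scene gauge_a 0.6 [209.9 247.5] [0.5801 0.1885 0.    ]
scene gauge_a 0.57 [245.  211.4] [0.6125 0.0306 0.    ]
scene v_rest 0.79 [325. 216.] [ 0.444  -0.1101  0.    ]
scene reagent 0.86 [188.3 278.8] [0.5413 0.2912 0.    ]
scene pe_bottle 0.69 [372.1 195.3] [ 0.4007 -0.2758 -0.    ]
scene pe_bottle 0.16 [345.6 174.2] [ 0.5132 -0.3034  0.    ]
scene small_beaker 0.88 [150.1 272. ] [0.6223 0.342  0.    ]
scene stopper 0.73 [252.1 314.5] [0.3643 0.2569 0.    ]
scene stopper 0.44 [209.3 244.5] [0.589  0.1827 0.    ]
```

```bash
python3 - <<'E'
import cv2
a=cv2.imread("pics/top0.png")[110:260,130:360]
cv2.imwrite("pics/top_c.png",cv2.resize(a,(798,520),interpolation=cv2.INTER_CUBIC))
a=cv2.imread("pics/scene0.png")[140:340,130:400]
cv2.imwrite("pics/scene_c.png",cv2.resize(a,(798,591),interpolation=cv2.INTER_CUBIC))
E
```

```text
(no output)
```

View pics/top_c.png

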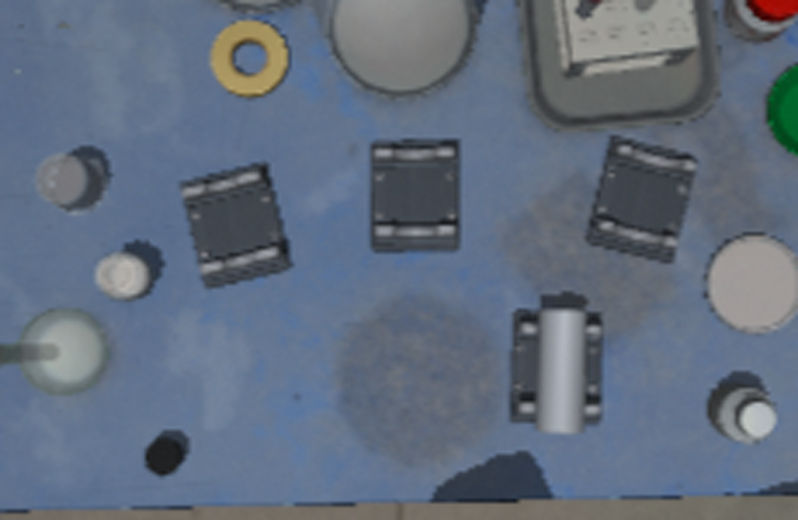

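View pics/scene_c.png

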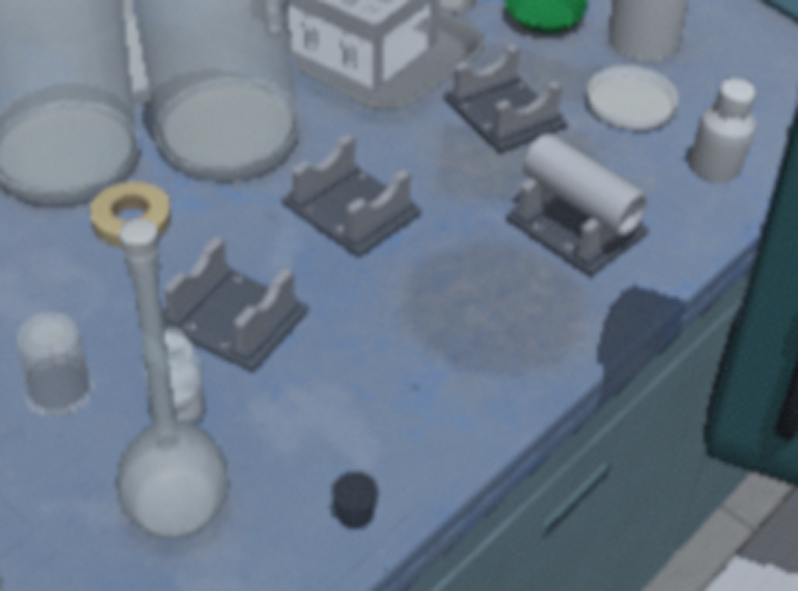

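Top crop: the gauges are at about (236,225), (415,195) and (642,200), and the tube on its V-rest is at (557,370). All of them lie roughly along world x. Next I'll take close wrist views of each.

```bash
cat >> h.py <<'E'
from scipy.spatial.transform import Rotation as Ro
def down(psi): return (Ro.from_euler("z",psi)*Ro.from_euler("x",np.pi)).as_quat()
def wristpose(pic,s):
    """give the wrist picture rvec/tvec"""
    T=np.eye(4);T[:3,:3]=Ro.from_quat(s["tool_rot"]).as_matrix();T[:3,3]=s["eef_pos"]
    W=np.linalg.inv(T@np.array(pic["hand_eye"]));pic["rvec"]=cv2.Rodrigues(W[:3,:3])[0];pic["tvec"]=W[:3,3];return pic
E
python3 - <<'E'
from h import *
import pickle
np.set_printoptions(precision=4,suppress=True)
out=[]
for i,(x,y) in enumerate([(.6,-.188),(.614,.026),(.583,.189),(.44,-.112)]):
    robot.reach([x-.03,y,.25],down(0)); s=robot.read_state();p=robot.grab_frame("wrist");wristpose(p,s)
    for n,z in(("gauge_a",0),("v_rest",0),("tube",.056)):
        for d in robot.pinpoint(p,n)[:2]: print(i,n,round(d["p"],2),d["location"],world(p,d["location"],z))
    save(p,f"w{i}.png");out.append(p)
print(p["hand_eye"],robot.read_state()["t"])
pickle.dump(out,open("w.pkl","wb"))
m=np.vstack([np.hstack([out[0]["img"],out[1]["img"]]),np.hstack([out[2]["img"],out[3]["img"]])])
cv2.imwrite("pics/wm.png",cv2.resize(m[:,:,::-1],(800,600),interpolation=cv2.INTER_AREA))
E
```

```text
0 gauge_a 0.93 [256.2, 154.6] [ 0.5982 -0.1892  0.    ]
0 gauge_a 0.77 [16.5, 165.5] [0.5811 0.1922 0.    ]
0 v_rest 0.67 [206.2, 246.4] [ 0.4401 -0.1026  0.    ]
0 tube 0.66 [203.4, 258.3] [ 0.4478 -0.1088  0.056 ]
1 gauge_a 0.63 [150.0, 173.0] [0.5835 0.1947 0.    ]
1 gauge_a 0.58 [392.3, 160.5] [ 0.6034 -0.1912  0.    ]
1 v_rest 0.59 [331.4, 251.4] [ 0.445  -0.1064  0.    ]
1 tube 0.84 [342.6, 267.6] [ 0.4464 -0.1082  0.056 ]
2 gauge_a 0.86 [360.9, 138.4] [0.6071 0.025  0.    ]
2 gauge_a 0.8 [500.1, 140.3] [ 0.6042 -0.1917  0.    ]
2 v_rest 0.79 [429.0, 232.6] [ 0.4496 -0.1075  0.    ]
2 tube 0.72 [453.9, 249.0] [ 0.447  -0.1104  0.056 ]
3 gauge_a 0.79 [46.4, 55.8] [0.58   0.1896 0.    ]
3 gauge_a 0.57 [312.0, 41.1] [ 0.5994 -0.1907  0.    ]
3 tube 0.89 [254.4, 153.3] [ 0.4475 -0.1094  0.056 ]
[[ 0.0007 -0.9646 -0.2636  0.0777]
 [ 1.      0.0007  0.0001  0.0005]
 [ 0.0001 -0.2636  0.9646 -0.1718]
 [ 0.      0.      0.      1.    ]] 6.0583
```

View pics/wm.png

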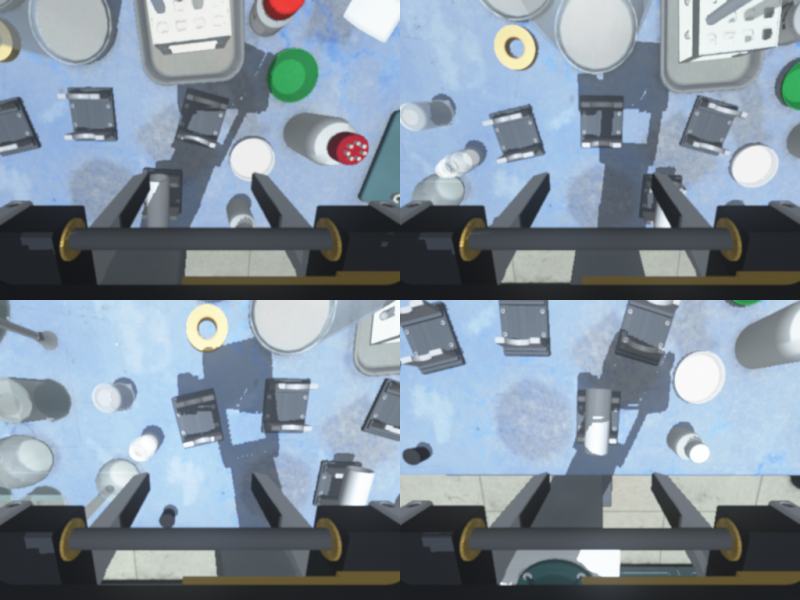

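```bash
cat > fit.py <<'E'
from h import *
import pickle
from scipy.optimize import minimize
def sil(pic,x,y,a,sc=1,kind=None):
    m=np.zeros((384*4,512*4),np.uint8);c,s=np.cos(a),np.sin(a)
    boxes=[(0,0,104,84,0,10),(-36,0,8,74,10,40),(36,0,8,74,10,40)]
    for bx,by,w,d,z0,z1 in boxes:
        P=[[(bx+i*w/2)/1e3,(by+j*d/2)/1e3,z] for i in(-1,1) for j in(-1,1) for z in(z0/1e3,z1/1e3)]
        if z0==10: P+=[]
        P=[[x+c*p[0]-s*p[1],y+s*p[0]+c*p[1],p[2]] for p in P]
        h=cv2.convexHull(np.float32(proj(pic,P)*4+1.5)).astype(np.int32);cv2.fillConvexPoly(m,h,255)
    if True: # horns of the leaves
        for bx in(-36,36):
            for sgn in(-1,1):
                P=[[(bx+i*4)/1e3,sgn*j/1e3,z] for i in(-1,1) for j in(25,37) for z in(.01,.049)]
                P=[[x+c*p[0]-s*p[1],y+s*p[0]+c*p[1],p[2]] for p in P]
                cv2.fillConvexPoly(m,cv2.convexHull(np.float32(proj(pic,P)*4+1.5)).astype(np.int32),255)
    return cv2.resize(m,(512,384),interpolation=cv2.INTER_AREA)/255.
def fit(pics,x0):
    data=[]
    for p in pics:
        hsv=cv2.cvtColor(p["img"],cv2.COLOR_RGB2HSV);fg=cv2.GaussianBlur((hsv[...,1]<75).astype(np.float32),(3,3),.6)
        u=proj(p,[[x0[0],x0[1],.02]])[0].astype(int);r=int(2.2*np.linalg.norm(proj(p,[[x0[0],x0[1],.02]])[0]-proj(p,[[x0[0],x0[1]+.042,.02]])[0]))
        data.append((p,fg,slice(max(0,u[1]-r),u[1]+r),slice(max(0,u[0]-r),u[0]+r)))
    def cost(v): return sum(np.abs(sil(p,v[0]/100,v[1]/100,v[2]/5)[a,b]-f[a,b]).sum() for p,f,a,b in data)
    best=None
    for yaw in(-.3,-.15,0,.15,.3):
        r=minimize(cost,[x0[0]*100,x0[1]*100,yaw*5],method="Nelder-Mead",options=dict(initial_simplex=[[x0[0]*100+i,x0[1]*100+j,yaw*5+k] for i,j,k in((0,0,0),(.6,0,0),(0,.6,0),(0,0,.5))],xatol=.02,fatol=.2))
        if best is None or r.fun<best.fun:best=r
    return best.x*[.01,.01,.2],best.fun,data
E
python3 - <<'E'
from fit import *
np.set_printoptions(precision=4,suppress=True)
W=pickle.load(open("w.pkl","rb"));top=robot.grab_frame("top")
tiles=[]
for i,x0 in enumerate([(.6,-.19),(.609,.025),(.582,.192)]):
    vt,ft,_=fit([top],x0);vw,fw,_=fit([W[i]],x0)
    print(i,"top",vt,ft,"wrist",vw,fw)
    for p,v in((top,vt),(W[i],vw)):
        u=proj(p,[[x0[0],x0[1],.02]])[0].astype(int);r=48
        big=cv2.resize(p["img"],None,fx=4,fy=4,interpolation=cv2.INTER_CUBIC)
        c,s=np.cos(v[2]),np.sin(v[2])
        for q in([(52,42,0),(52,-42,0),(-52,-42,0),(-52,42,0)],[(-36,37,49),(-36,-37,49)],[(36,37,49),(36,-37,49)]):
            P=[[v[0]+(c*a-s*b)/1e3,v[1]+(s*a+c*b)/1e3,z/1e3] for a,b,z in q]
            cv2.polylines(big,[(proj(p,P)*4+1.5).astype(np.int32)],True,(255,0,0),1)
        o=np.clip(u*4-133,0,None);tiles.append(big[o[1]:o[1]+266,o[0]:o[0]+266])
m=np.vstack([np.hstack(tiles[0::2]),np.hstack(tiles[1::2])])
cv2.imwrite("pics/fit.png",m[:,:,::-1])
E
```

```text
0 top [ 0.6044 -0.2122  0.0426] 2265.3731261614494 wrist [ 0.6362 -0.2233 -0.0107] 10804.578720073856
1 top [ 0.6118  0.0215 -0.0166] 689.5463231314193 wrist [ 0.6448 -0.0124 -0.0165] 7869.613466572586
2 top [0.5838 0.1922 0.2057] 153.6084919209866 wrist [0.5859 0.1921 0.2055] 7869.546931704557
```

View pics/fit.png

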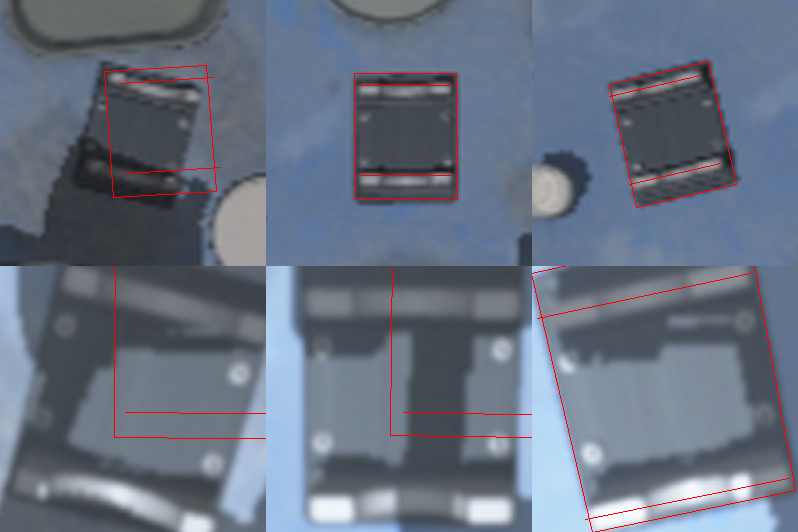

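Middle and left gauges fit well in the top view. The right one was spoiled by the arm's shadow, so I'll refit it on the first, clear top image and overlay the result on the wrist view.

```bash
python3 - <<'E'
from fit import *
import fit as F
np.set_printoptions(precision=4,suppress=True)
W=pickle.load(open("w.pkl","rb"));top=robot.grab_frame("top");top["img"]=cv2.imread("pics/top0.png")[:,:,::-1].copy()
V=[None,np.array([.6118,.0215,-.0166]),np.array([.5838,.1922,.2057])]
hsv=cv2.cvtColor(top["img"],cv2.COLOR_RGB2HSV)
res=[]
for i,(x,y,a) in enumerate([(.602,-.193,-.22),(.6118,.0215,-.0166),(.5838,.1922,.2057)]):
    u=proj(top,[[x,y,.02]])[0];yy,xx=np.mgrid[:384,:512];near=np.hypot(xx-u[0],yy-u[1])<27
    fg=((hsv[...,2]<100)&near)
    fg=cv2.morphologyEx(fg.astype(np.uint8),cv2.MORPH_CLOSE,np.ones((5,5),np.uint8)).astype(float)
    c=lambda v:np.abs(sil(top,v[0]/100,v[1]/100,v[2]/5)-fg)[near].sum()
    b=np.array([x*100,y*100,a*5])
    r=minimize(c,b,method="Nelder-Mead",options=dict(initial_simplex=[b,b+[.5,0,0],b+[0,.5,0],b+[0,0,.4]],xatol=.02,fatol=.2))
    v=r.x*[.01,.01,.2];print(i,v,r.fun,fg.sum());res.append(v)
np.save("g.npy",res)
tiles=[]
for i,p in enumerate(W[:3]+[W[0]]):
    big=cv2.resize(p["img"],None,fx=4,fy=4,interpolation=cv2.INTER_CUBIC)
    v=res[i%3] if i<3 else np.array([.4465,-.1085,0]);c,s=np.cos(v[2]),np.sin(v[2])
    if i==3:p=W[3];big=cv2.resize(p["img"],None,fx=4,fy=4,interpolation=cv2.INTER_CUBIC)
    for q in([(52,42,0),(52,-42,0),(-52,-42,0),(-52,42,0)],[(-40,37,49),(-40,-37,49)],[(40,37,49),(40,-37,49)]):
        P=[[v[0]+(c*a-s*b)/1e3,v[1]+(s*a+c*b)/1e3,z/1e3] for a,b,z in q]
        cv2.polylines(big,[(proj(p,P)*4+1.5).astype(np.int32)],True,(255,0,0),1)
    if i==3:
        P=[[v[0]+a/1e3,v[1]+b/1e3,.056] for a,b in((-55,22),(-55,-22),(55,-22),(55,22))];cv2.polylines(big,[(proj(p,P)*4+1.5).astype(np.int32)],True,(0,255,0),1)
    o=np.clip((proj(p,[[v[0],v[1],.03]])[0]*4).astype(int)-[200,150],0,None)
    tiles.append(cv2.resize(big[o[1]:o[1]+300,o[0]:o[0]+400],(400,300)))
cv2.imwrite("pics/fit2.png",np.vstack([np.hstack(tiles[:2]),np.hstack(tiles[2:])])[:,:,::-1])
E
```

```text
0 [ 0.6011 -0.1912 -0.2741] 214.0470588235294 1030.0
1 [0.6096 0.0211 0.0098] 40.074509803921565 805.0
2 [0.5845 0.191  0.2143] 68.3843137254902 858.0
```

View pics/fit2.png

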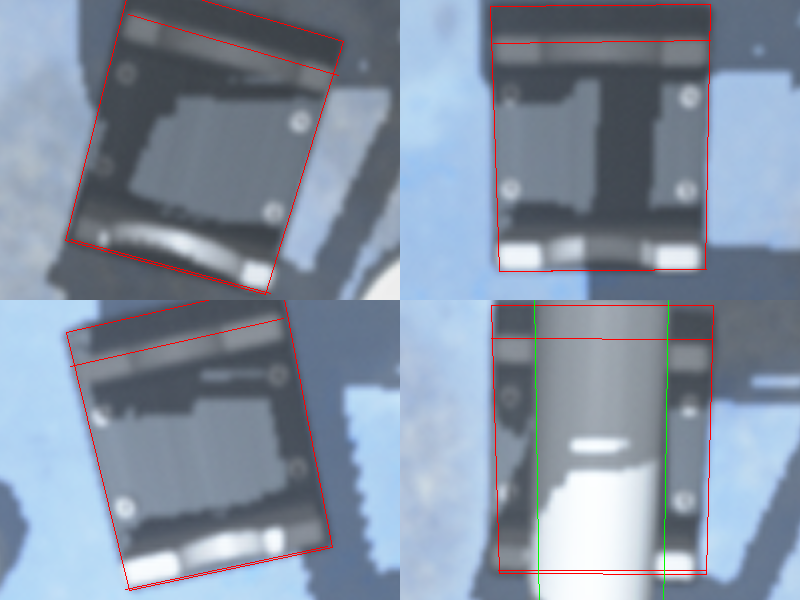

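The overlays fit well. Notch widths at the leaf tops read about 50 mm (right), 41 mm (middle) and 30 mm (left), so the middle gauge is the likely fit and gets touched first. Grasping the tube now.

```bash
python3 - <<'E'
from h import *
np.set_printoptions(precision=4,suppress=True)
def st(l):
    s=robot.read_state();print(l,round(s["t"],2),s["eef_pos"],np.array(s["contact_force"]),np.array(s["torque"]),s["gripper_width"],s["grip_force"]);return s
q=down(0)
robot.reach([.4465,-.1085,.12],q);st("above")
robot.move_linear([.4465,-.1085,.045],feed=.12);st("down")
robot.command_gripper(.03);st("grip")
robot.move_linear([.4465,-.1085,.14],feed=.12);st("lift")
robot.reach([.6105,.0215,.14],q);robot.wait(.2)
robot.move_linear([.6105,.0215,.068],feed=.1);robot.wait(.3);st("over")
E
```

```text
above 6.76 [ 0.4469 -0.1086  0.1208] [ 0.6271  0.0216 -0.6683] [ 0.0458 -0.039  -0.0133] 0.09391746948484912 0.0
down 7.53 [ 0.4474 -0.1089  0.0463] [-0.2004 -0.3858  1.0873] [ 0.0061  0.0347 -0.0003] 0.09386375331645468 0.0
grip 8.38 [ 0.4464 -0.1062  0.045 ] [-0.3533  6.5964  1.2929] [ 1.1452 -0.0204 -0.1476] 0.043340960668678145 29.856699407100677
lift 9.32 [ 0.4458 -0.1084  0.1389] [ 0.4715 -0.5162 -1.9613] [ 0.0853 -0.0303  0.0211] 0.043320085545498224 29.748096764087677
over 11.53 [0.6109 0.0215 0.0687] [-0.4771  0.2165 -2.218 ] [ 0.0343 -0.0163 -0.0185] 0.04346834327938915 29.74530190229416
```

```bash
python3 - <<'E'
from h import *
np.set_printoptions(precision=4,suppress=True)
x,y,z=.6105,.0215,.066
f0=np.array(robot.read_state()["contact_force"])
while z>.041:
    robot.move_linear([x,y,z],feed=.05);robot.wait(.1)
    s=robot.read_state();f=np.array(s["contact_force"])-f0
    print(round(s["t"],2),np.array([x,y,z]),np.array(s["eef_pos"]),f,np.array(s["torque"]))
    if abs(f[1])>2: y+=np.sign(f[1])*min(.001,abs(f[1])*.0003)
    if f[2]>6: break
    z-=.002 if z>.054 and f[2]<1.5 else .001
E
```

```text
11.88 [0.6105 0.0215 0.066 ] [0.6104 0.0215 0.0659] [ 0.7486  0.0529 -0.3242] [ 0.0497  0.0461 -0.027 ]
12.23 [0.6105 0.0215 0.064 ] [0.6105 0.0215 0.0639] [ 1.2271 -1.2285 -0.8448] [ 0.0385 -0.0286 -0.0037]
12.58 [0.6105 0.0215 0.062 ] [0.6105 0.0215 0.0619] [ 0.1743  0.3448 -0.1206] [-0.0159 -0.031   0.0736]
12.93 [0.6105 0.0215 0.06  ] [0.6105 0.0215 0.06  ] [ 0.4713  0.2116 -0.2875] [ 0.0491 -0.0346  0.0299]
13.28 [0.6105 0.0215 0.058 ] [0.6104 0.0215 0.0579] [ 0.8954  0.0037 -0.4797] [0.0498 0.0069 0.0026]
13.63 [0.6105 0.0215 0.056 ] [0.6105 0.0215 0.0559] [ 0.6548  0.0836 -0.3892] [ 0.0026  0.044  -0.0259]
13.98 [0.6105 0.0215 0.054 ] [0.6105 0.0215 0.0539] [-0.2006 -0.263  -0.2874] [0.0344 0.061  0.0332]
14.33 [0.6105 0.0215 0.053 ] [0.6105 0.0215 0.053 ] [-0.339  -0.1448  0.4445] [-0.0011  0.0328  0.0429]
14.68 [0.6105 0.0215 0.052 ] [0.6105 0.0215 0.052 ] [ 0.5632 -1.0133 -0.4796] [ 0.0086  0.0038 -0.0032]
15.03 [0.6105 0.0215 0.051 ] [0.6105 0.0215 0.051 ] [ 0.0439  1.0389 -0.2723] [0.09   0.0157 0.0347]
15.38 [0.6105 0.0215 0.05  ] [0.6105 0.0215 0.05  ] [ 0.3434 -0.4338  0.4942] [ 0.0608 -0.0467  0.0422]
15.73 [0.6105 0.0215 0.049 ] [0.6106 0.0216 0.0491] [ 0.9656 -0.1492 -0.5065] [ 0.1499 -0.0668  0.001 ]
16.08 [0.6105 0.0215 0.048 ] [0.6107 0.0217 0.0482] [0.2395 1.1743 1.2108] [ 0.1896 -0.0777  0.0561]
16.43 [0.6105 0.0215 0.047 ] [0.6107 0.0218 0.0474] [-0.3352  2.3917  2.6   ] [ 0.4431 -0.0447  0.09  ]
16.78 [0.6105 0.0222 0.046 ] [0.611  0.0223 0.0465] [0.1948 2.3808 5.2496] [ 0.4389 -0.1514  0.1997]
17.13 [0.6105 0.0229 0.045 ] [0.6112 0.0225 0.0462] [0.0532 0.4103 7.4443] [0.1739 0.0536 0.3463]
```

Seated at TCP z ≈ 0.046, the same height as in the V-rest. That rules out the too-small notch (+7 mm). Now a rocking test.

```bash
python3 - <<'E'
from h import *
np.set_printoptions(precision=4,suppress=True)
def go(y,z,a):
    robot.move_linear([.6105,y,z],ori=down(a),feed=.05);robot.wait(.15);s=robot.read_state()
    print(round(s["t"],2),y,z,a,np.array(s["eef_pos"]),np.array(s["contact_force"]),np.array(s["torque"]))
go(.0225,.0455,.015)
for y in(.0255,.0225,.0195,.0225): go(y,.0455,.015)
E
```

```text
17.53 0.0225 0.0455 0.015 [0.6107 0.0223 0.0457] [0.6654 0.5551 3.0918] [ 0.156  -0.1525  0.1227]
17.93 0.0255 0.0455 0.015 [0.6109 0.0229 0.0453] [ 1.3156 -4.3626  1.9448] [-0.8605 -0.2472  0.3469]
18.33 0.0225 0.0455 0.015 [0.6108 0.0228 0.0453] [3.4236 1.9157 0.8222] [ 0.258  -0.5829  0.375 ]
18.73 0.0195 0.0455 0.015 [0.6106 0.0226 0.0453] [ 3.4011  7.6266 -0.03  ] [ 1.4071 -0.6064  0.4053]
19.13 0.0225 0.0455 0.015 [0.6106 0.0227 0.0453] [ 3.2539  2.1129 -1.1884] [ 0.4108 -0.6388  0.2993]
```

Pushing ±3 mm sideways with up to 7.6 N moves the tube only 0.3 mm, and the height is right, so this gauge fits. I'll check that the tube is centred along x before the press.

```bash
python3 - <<'E'
from h import *
g=(.6108,.0225,.005)
s=robot.read_state();w=wristpose(robot.grab_frame("wrist"),s);sc=robot.grab_frame("scene")
T=[]
for p,S in((w,(400,300)),(sc,(400,300))):
    k=2 if p is w else 5
    big=cv2.resize(p["img"],None,fx=k,fy=k,interpolation=cv2.INTER_CUBIC)
    x,y,a=g;c,s_=np.cos(a),np.sin(a)
    def L(q,col):
        P=[[x+(c*u-s_*v)/1e3,y+(s_*u+c*v)/1e3,z/1e3] for u,v,z in q];cv2.polylines(big,[(proj(p,P)*k).astype(np.int32)],True,col,1)
    L([(52,42,0),(52,-42,0),(-52,-42,0),(-52,42,0)],(255,0,0))
    for e in(-55,55): L([(e,22*np.cos(t),56+22*np.sin(t)) for t in np.linspace(0,6.28,40)],(0,255,0))
    o=np.clip((proj(p,[[x,y,.05]])[0]*k).astype(int)-[200,230],0,None)
    T.append(cv2.copyMakeBorder(big[o[1]:o[1]+460,o[0]:o[0]+400],0,max(0,460-(big.shape[0]-o[1])),0,max(0,400-(big.shape[1]-o[0])),cv2.BORDER_CONSTANT))
cv2.imwrite("pics/x.png",np.hstack(T)[:,:,::-1])
E
```

```text
(no output)
```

View pics/x.png

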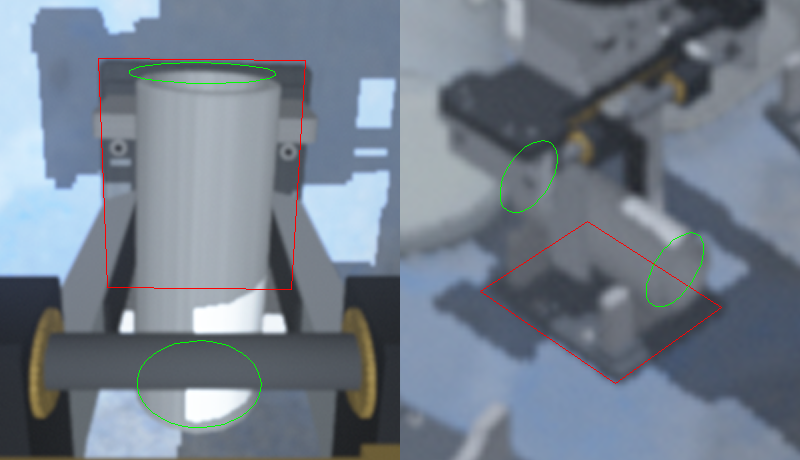

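The tube is centred within about 1–2 mm along x. Next, press, release and retreat.

```bash
python3 - <<'E'
from h import *
np.set_printoptions(precision=4,suppress=True)
def st(l):
    s=robot.read_state();print(l,round(s["t"],2),np.array(s["eef_pos"]),np.array(s["contact_force"]),np.array(s["torque"]),round(s["gripper_width"],4));return s
y=.0233;z=.0455
while z>.040:
    robot.move_linear([.6105,y,z],ori=down(.02),feed=.05);robot.wait(.1);s=st(round(z,4))
    if s["contact_force"][2]>11: break
    z-=.0006
for _ in range(3): robot.wait(.4);st("press")
robot.move_linear([.6105,y,.0452],feed=.05);robot.wait(.2);st("ease")
robot.command_gripper(.094);robot.wait(.1);st("open")
robot.move_linear([.6105,y,.14],feed=.1)
robot.reach([.5,.02,.25],down(0));robot.wait(.2)
s=robot.read_state();w=wristpose(robot.grab_frame("wrist"),s);top=robot.grab_frame("top");st("end")
import pickle;pickle.dump((w,top),open("end.pkl","wb"))
for n,z in(("tube",.056),("gauge_a",0)):
    for p in(w,top):
        for d in robot.pinpoint(p,n)[:3]:print(n,round(d["p"],2),world(p,d["location"],z))
a=cv2.resize(w["img"],None,fx=4,fy=4,interpolation=cv2.INTER_CUBIC);x,y=.6105,.0225
def L(k,im,p,q,col,o=0):
    cv2.polylines(im,[(proj(p,[[x+u/1e3,y+v/1e3,h/1e3] for u,v,h in q])*k).astype(np.int32)],True,col,1)
T=[]
for k,p in((4,w),(5,top)):
    im=cv2.resize(p["img"],None,fx=k,fy=k,interpolation=cv2.INTER_CUBIC)
    L(k,im,p,[(52,42,0),(52,-42,0),(-52,-42,0),(-52,42,0)],(255,0,0))
    for e in(-55,55): L(k,im,p,[(e,22*np.cos(t),56+22*np.sin(t)) for t in np.linspace(0,6.28,40)],(0,255,0))
    o=np.clip((proj(p,[[x,y,.05]])[0]*k).astype(int)-[200,230],0,None);c=im[o[1]:o[1]+460,o[0]:o[0]+400]
    T.append(cv2.copyMakeBorder(c,0,460-c.shape[0],0,400-c.shape[1],cv2.BORDER_CONSTANT))
cv2.imwrite("pics/end.png",np.hstack(T)[:,:,::-1])
E
```

```text
0.0455 19.58 [0.61   0.0228 0.0453] [ 1.9824 -0.9652  0.3028] [-0.1115 -0.2683  0.1763] 0.0434
0.0449 19.93 [0.61   0.0228 0.0452] [-0.7253 -1.6752  3.1476] [-0.3121  0.2281  0.2058] 0.0437
0.0443 20.28 [0.6101 0.0228 0.0451] [-2.5792 -1.6491  5.5622] [-0.3761  0.4551  0.2529] 0.0437
0.0437 20.63 [0.6101 0.0229 0.0451] [-3.1912 -2.539   8.6361] [-0.3067  0.6164  0.1681] 0.0429
0.0431 20.98 [0.6102 0.0229 0.0451] [-5.2555 -1.938   9.3695] [-0.2946  0.859   0.2294] 0.043
0.0425 21.33 [0.6102 0.0229 0.045 ] [-5.1174 -1.8017 12.1269] [-0.3278  0.9725  0.203 ] 0.0437
press 21.73 [0.6102 0.0228 0.045 ] [-5.7311 -0.6758 11.7828] [-0.3397  0.9424  0.2099] 0.0435
press 22.13 [0.6102 0.0229 0.045 ] [-4.6643 -2.0623 11.5966] [-0.3082  0.989   0.2402] 0.0433
press 22.53 [0.6102 0.0229 0.0451] [-5.2273 -1.2451 11.596 ] [-0.3272  1.0352  0.2423] 0.0435
ease 22.98 [0.6102 0.023  0.0453] [-2.8992 -3.4304  5.2086] [-0.4303  0.5571  0.1515] 0.0432
open 23.99 [0.6105 0.0233 0.0452] [-0.1265 -0.1939 -0.3576] [ 0.0549  0.0357 -0.0376] 0.0942
end 26.06 [0.5001 0.02   0.2481] [-0.0654 -0.7904  0.3764] [ 0.0407  0.0098 -0.0077] 0.0943
tube 0.96 [0.6086 0.0228 0.056 ]
tube 0.78 [0.6003 0.0232 0.056 ]
tube 0.3 [0.6148 0.0182 0.056 ]
gauge_a 0.97 [ 0.5991 -0.1933  0.    ]
gauge_a 0.69 [0.5821 0.1914 0.    ]
gauge_a 0.89 [0.5835 0.192  0.    ]
gauge_a 0.8 [ 0.6069 -0.1874  0.    ]
gauge_a 0.6 [0.6133 0.025  0.    ]
```

View pics/end.png

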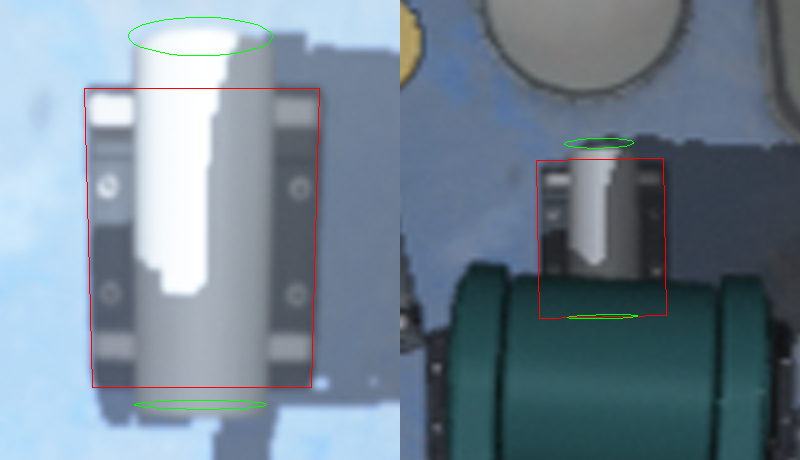

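```bash
python3 - <<'E'
from h import *
import pickle
np.set_printoptions(precision=1,suppress=True,linewidth=200)
w,top=pickle.load(open("end.pkl","rb"));g=w["img"].astype(float).mean(2)
def prof(y,z,a,b):
    xs=np.arange(a,b,.001);P=proj(w,[[x,y,z] for x in xs]).astype(np.float32)
    v=cv2.remap(g.astype(np.float32),P[:,:1].copy(),P[:,1:].copy(),cv2.INTER_LINEAR)[:,0];print(y,z,a,v)
for y in(-.009,.054): prof(y,.049,.56,.585);prof(y,.049,.632,.66)
for y in(.012,.0228,.033): prof(y,.078,.545,.565);prof(y,.078,.65,.675)
E
```

```text
-0.009 0.049 0.56 [112.3 101.8  92.7  86.9  86.5  86.4  86.   85.4  86.8  97.4 113.3 131.9 145.3 149.5 151.  150.9 150.1 144.1 130.3 113.   96.9  89.9  86.8  85.7  86.1]
-0.009 0.049 0.632 [ 85.   86.2  89.6  93.   94.3  95.2  95.5  95.1  95.8 102.4 116.8 134.1 148.1 155.6 158.6 158.2 157.1 150.7 136.2 116.9 102.6 100.3 111.2 124.8 132.  133.5 133.6 133.6 133.7]
0.054 0.049 0.56 [116.8 106.4  97.6  92.3  92.4  92.   91.6  91.5  92.3  98.5 110.4 125.4 142.1 150.4 154.4 155.6 155.3 152.1 142.5 128.1 112.2 100.3  96.4  94.   93.2]
0.054 0.049 0.632 [144.9 139.2 142.1 150.5 152.3 146.9 137.7 128.9 124.1 128.4 161.5 210.8 238.6 247.2 248.2 248.1 247.7 247.3 242.8 223.3 190.6 163.8 169.6 197.5 214.8 219.3 220.  220.2 220.3]
0.012 0.078 0.545 [124.5 124.2 124.2 122.9 123.  123.4 124.6 127.3 134.1 144.5 152.8 157.9 160.1 159.9 160.3 160.8 160.7 160.6 160.9 160.9]
0.012 0.078 0.65 [167.7 166.4 167.5 166.8 166.1 166.5 166.9 171.6 183.9 197.6 206.8 212.9 218.6 220.1 219.5 219.1 219.2 218.9 218.7 218.5 217.8 217.3 217.2 217.1 216.3 215.6]
0.0228 0.078 0.545 [221.  220.2 219.  218.4 217.8 217.7 216.3 210.6 196.7 182.6 176.3 175.2 176.1 175.7 175.6 176.2 176.2 175.8 176.2 176.3]
0.0228 0.078 0.65 [254.6 254.6 254.6 254.6 254.7 254.6 254.6 254.6 254.6 254.6 254.6 254.2 250.2 239.8 228.6 223.3 222.5 222.6 223.  222.8 222.  221.1 220.4 219.3 217.4 214.5]
0.033 0.078 0.545 [224.  223.3 221.6 218.9 210.6 192.  165.7 140.7 134.7 144.4 154.  160.6 163.8 164.3 163.8 164.  163.9 163.5 163.6 163.9]
0.033 0.078 0.65 [250.1 250.1 250.1 250.1 250.1 250.  250.  250.  250.  249.9 248.9 244.6 236.4 228.2 223.7 222.3 222.  220.9 219.5 218.6 217.9 217.1 216.4 215.1 213.2 211. ]
```

The tube lies 2.3 mm short of midway (leaf centre x = 0.6108, tube centre 0.6085). There's plenty of time, so I'll regrip, lift slightly, shift, press again and release.

```bash
python3 - <<'E'
from h import *
np.set_printoptions(precision=4,suppress=True)
def st(l):
    s=robot.read_state();print(l,round(s["t"],2),np.array(s["eef_pos"]),np.array(s["contact_force"]),np.array(s["torque"]),round(s["gripper_width"],4));return s
q=down(.012);y=.0228;x=.6105
robot.reach([x,y,.14],q);robot.move_linear([x,y,.0455],feed=.12);robot.wait(.1)
robot.command_gripper(.03);st("grip")
robot.move_linear([x,y,.062],feed=.06);x+=.0023;robot.move_linear([x,y,.062],feed=.03);robot.wait(.2);st("shift")
robot.move_linear([x,y,.048],feed=.05);robot.wait(.1);st("low")
z=.0465
while z>.040:
    robot.move_linear([x,y,z],feed=.05);robot.wait(.1);s=st(round(z,4))
    if s["contact_force"][2]>10.5: break
    if abs(s["contact_force"][1])>2: y+=np.sign(s["contact_force"][1])*.0004
    z-=.0008
for _ in range(3): robot.wait(.4);st("press")
robot.move_linear([x,y,.0455],feed=.05);robot.wait(.2);st("ease")
robot.command_gripper(.094);robot.wait(.1);st("open")
robot.move_linear([x,y,.14],feed=.1)
robot.reach([.5,.02,.25],down(0));robot.wait(.2)
s=robot.read_state();w=wristpose(robot.grab_frame("wrist"),s);st("end");save(w,"final.png")
g=w["img"].astype(np.float32).mean(2)
def prof(y,z,a,b):
    xs=np.arange(a,b,.0005);P=proj(w,[[x,y,z] for x in xs]).astype(np.float32)
    v=cv2.remap(g,P[:,:1].copy(),P[:,1:].copy(),cv2.INTER_LINEAR)[:,0];d=np.abs(np.gradient(v));i=d.argmax();print("edge",y,z,xs[i],d[i])
for y in(.0228,.033): prof(y,.078,.545,.565);prof(y,.078,.655,.675)
c=cv2.resize(w["img"],(800,600));cv2.imwrite("pics/final.png",c[:,:,::-1])
E
```

```text
grip 28.8 [0.6105 0.0228 0.0455] [-0.3881  0.6425 -0.1235] [ 0.071  -0.0028 -0.0275] 0.0436
shift 29.68 [0.6127 0.0228 0.0617] [-0.1235 -0.1275 -2.1675] [ 0.0656 -0.0456 -0.0298] 0.0436
low 30.21 [0.6129 0.0228 0.048 ] [ 0.2187  1.1681 -2.9108] [ 0.0617 -0.0029  0.0395] 0.0432
0.0465 30.56 [0.6129 0.0228 0.0466] [ 0.1698  0.4927 -2.8496] [0.0064 0.0136 0.0283] 0.0434
0.0457 30.91 [0.6128 0.0228 0.0457] [-0.3325 -0.0555 -2.0715] [ 0.0687  0.0174 -0.0058] 0.0433
0.0449 31.26 [0.613  0.0228 0.0454] [-1.5442 -0.1784  1.6192] [ 0.0459  0.2016 -0.0163] 0.0434
0.0441 31.61 [0.613  0.0228 0.0454] [-3.7362  0.5454  5.5695] [ 0.0501  0.5719 -0.0458] 0.0436
0.0433 31.96 [0.613  0.0228 0.0454] [-4.2556 -0.2856  8.5409] [ 0.0737  0.7952 -0.0129] 0.0435
0.0425 32.31 [0.613  0.0228 0.0453] [-5.1901 -1.2241 11.7208] [ 0.0993  1.0402 -0.0569] 0.043
press 32.71 [0.613  0.0228 0.0453] [-5.9341  0.4691 11.5507] [ 0.0444  1.0628 -0.0102] 0.0437
press 33.11 [0.613  0.0228 0.0453] [-5.2144 -0.7417 10.8942] [ 0.0604  1.0376 -0.0788] 0.0437
press 33.51 [0.613  0.0228 0.0454] [-6.1939 -0.0457 12.0652] [ 0.0631  1.1011 -0.0001] 0.0429
ease 33.96 [0.6132 0.0228 0.0455] [0.5266 0.6718 0.6957] [ 0.0443 -0.0582  0.069 ] 0.0435
open 34.97 [0.6128 0.0228 0.0455] [-0.2049  0.7921 -0.0451] [ 0.0231  0.0434 -0.0111] 0.0937
end 36.98 [0.5001 0.02   0.2478] [-0.44   -0.0714 -0.4263] [ 0.0534 -0.0144  0.0204] 0.094
edge 0.0228 0.078 0.5549999999999989 6.7285156
edge 0.0228 0.078 0.6659999999999988 6.349434
edge 0.033 0.078 0.5509999999999994 14.750488
edge 0.033 0.078 0.6649999999999989 5.1949844
```

View pics/final.png

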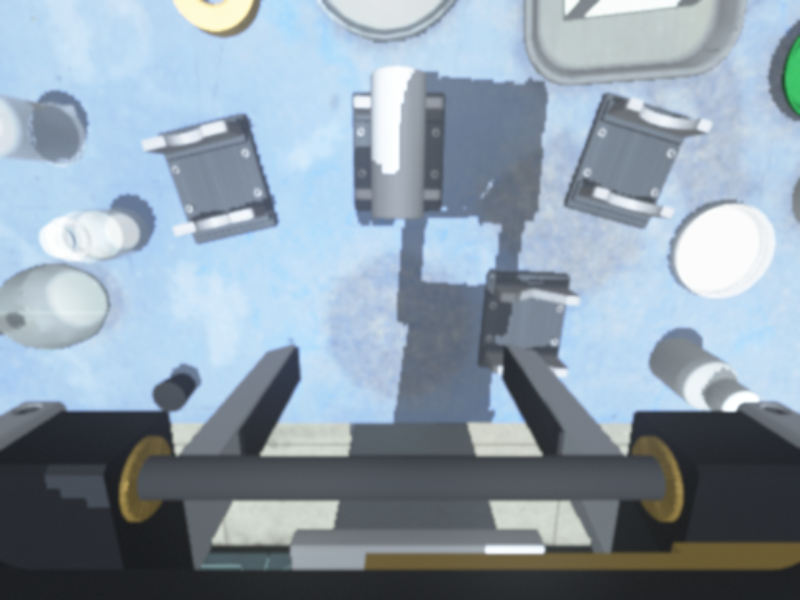

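The tube lies seated in the middle gauge at about (397,145), centred at x ≈ 0.6105. The V-rest is empty at (525,320), and everything else is where it was. Handing in.

```bash
python3 -c "
from station import robot
print(robot.hand_in())"
```

```text
the job is handed in; nothing more can be done
None
```

I seated the tube in the middle gauge, the one that fits: same height as on the V-rest and only 0.3 mm of side play. It was pressed home at about 12 N for over 1 s, recentred to within about 1 mm of midway and pressed again, then released, with nothing else moved; I touched only that gauge, because its notch already looked right in the images, and handed in at about 37 s.

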